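Snap the lid on the parts tub and slide it into its bay

TASK

Take the lid that fits the open parts tub, set it on the tub and press it down until the catches at both ends snap over it. Then slide the closed tub along the bench, without lifting it, into the empty bay between the low rails until it stands square against the back stop. Leave the small lid and the other parts on the bench where they are.

Things in the scene. Friction and masses are not known exactly. Their poses are not given: they have to be found in the camera images.
- lid_bar (a point): Right lid: grey, oblong flange 96 (own x) x 136 (y) x 5 mm. Point: centre of the grip bar on its middle, 60 along x, 14 along y, 26 high (flange top is 13 below the point). Skirt under the flange 14 deep, 80 x 114 outside, rounded. Lies right way up, point 32 above the bench, left or right of the tub. 30 g; a half turn makes no difference.
- tub: Open white parts tub, loose, 92 (own x) x 132 (y) x 55 mm high, walls 4, about 0.45 kg. Origin: centre of underside; x points roughly away from the robot to the bay. A grey spring catch at the middle of each y end, 36 wide, up to 76 mm from the centre, 30 to 76 mm up. The x faces are plain, for pushing. Lid seated: flange on the rim, lid_bar point 73 mm above the origin.
- catch_a (a joint): Spring catch at the tub's +y end: 0 at rest and when snapped over the lid, up to 0.007 m pushed outward. Inner side of its top is a 60 degree ramp: a lid set between the two catches rests on the ramps about 10 mm above its seat, skirt just in the mouth. About 10 to 20 N down pushes both out 3 mm and they snap over the flange.
- catch_b (a joint): The same catch at the tub's -y end: 0 at rest and when snapped over the lid, up to 0.007 m when pushed outward.
- bay: Fixed bay: two aluminium rails 16 mm high, 168 apart, from x -41 to +47 mm, mouth flaring to 207 wide at x -75; back stop 30 high, near face at x +47. Origin: on the bench where the tub's origin belongs (1 mm short of the stop); x points from mouth to stop. Fixed beside it: a closed tub at y +185 (86 high), a red bin at y -195 (75 high).
- small_lid_bar (a point): The wrong lid: the same, but its flange is 96 mm square; this point is the centre of its grip bar, 32 mm above the bench. Leave it alone.
- sprocket: Bystander: sprocket cluster, 94 mm across and 18 mm high, flat on the bench left of the closed tub. Origin: centre of its underside.
- crank: Bystander: crank arm lying flat on the right, 194 mm long, 18 mm high. Origin: centre of its underside.
- pedal: Bystander: black pedal lying flat on the left, 90 by 84 mm, 20 mm high. Origin: centre of its underside.
- seat_clamp: Bystander: aluminium clamp ring, 36 mm across, 14 mm high, beside the left mouth of the bay. Origin: centre of its underside.
- grease_jar: Bystander: jar, 60 mm across, 65 mm high, right of the red bin. Origin: centre of its underside.
There are look-alikes about, which are no part of the job. Leave any green or turquoise look-alike of the part that bears lid_bar alone.

How it is judged (in metres and radians):
On the way, in this order (a step that is already met when the one before it is completed fails the run):
1. the lid is snapped on: flange on the tub's rim, both catches back at rest over it (z of lid_bar in the frame of tub between 0.0705 and 0.075 m and x of lid_bar in the frame of tub between -0.005 and 0.005 m and y of lid_bar in the frame of tub between -0.005 and 0.005 m and angle between the x axis of lid_bar and the x axis of tub, either way round below 0.05 rad and angle between the z axis of lid_bar and the z axis of tub, either way round below 0.05 rad and value of joint each of catch_a, catch_b below 0.001 m), for 0.2 s.
2. the closed tub stands in the bay against the back stop (x of tub in the frame of bay between -0.01 and 0.01 m and y of tub in the frame of bay between -0.02 and 0.02 m and angle between the x axis of tub and the x axis of bay, either way round below 0.1 rad and height (world z) of tub below 0.005 m and angle between tub's own z axis and vertical below 0.05 rad), for 0.2 s.
At the end, for the whole second after the job is handed in: The oblong lid is snapped on: bar centre 70.5-75 mm above the tub's underside, within 5 mm of its middle, square within 0.05 rad, both catches within 1 mm of rest. The tub stands flat and still in the bay, within 10 mm (x) and 20 mm (y) of its origin, square within 0.1 rad (all of step 1 and all of step 2 and linear speed of tub below 0.01 m/s); the robot touches nothing.
It fails at once if the tub is lifted more than 20 mm or tipped over 0.3 rad (height (world z) of tub above 0.02 m or angle between tub's own z axis and vertical above 0.3 rad).
It fails at once if the small lid or another bystander is moved more than 40 mm (distance of any of small_lid_bar, sprocket, crank, pedal, seat_clamp, grease_jar from where it was at the start of the episode above 0.04 m).
It also fails if it takes over 58 s, if anything falls off the work surface, if the arm or the gripper's body presses on something with over 40 N, if the wrist force passes 120 N, or if a joint passes its speed limit or range.

ROBOT

A 6-joint arm with a two-finger parallel gripper is mounted at the origin on the work surface. World frame = base frame: x ahead of the robot, y to its left, z up, the work surface at z = 0. Lengths are in mm, angles in rad, forces in N, time in s.
With the tool pointing down it reaches from about 225 to 725 mm from the base axis. Payload 3.1 kg.
Tool frame: the origin (TCP) lies midway between the tips of the shut fingers; the grasp point (between the pads) lies 19 mm behind it (ctrl.tcp_to_grasp is the z of the grasp point in the tool frame, in mm); z points along the fingers, x is the direction in which the jaws open and shut, and the axes are right-handed (so a half turn about z gives the same grasp; the last joint's range is limited). The gripper opens to 85 mm and grips with 20 to 120 N. Pads are 22 mm wide; open, the fingers measure 114 mm over their backs; the gripper's body (76 mm by 85 mm) begins 54 mm behind the grasp point. The pads swing forward as they close: fully open they stand 13 mm farther back than shut.
Start: joints at [-1.445, 0.048, 0.099, 1.622, 0, 1.443], TCP at [131.804, -508.178, 195.312] pointing down, gripper open.
Joint ranges: [-2.91, 2.91], [-0.99, 1.94], [-1.21, 1.42], [-2.12, 2.29], [-1.49, 1.47], [-3.14, 3.14]. Speed limits (rad/s): [2.79, 2.79, 3.14, 3.14, 3.14, 3.14].

INTERFACE

Orientations are given as a unit quaternion [w, x, y, z].
In Python, from station import ctrl gives the robot as it stands.
- The arm moves only by the shell command python3 -m pendant 'ROWS' [FORCE]. ROWS is JSON, a list of rows, each an object of numbers: "ax", "ay", "az": the turn, a rotation vector about the tool's x, y, z in units of 6 degrees (1.0 is 6 degrees); "dx", "dy", "dz": the shift along the tool's x, y, z in units of 50 mm (1.0 is 50 mm); "gripper": the opening, from 0 (shut) to 1 (fully open). In form: [{"ax": .., "ay": .., "az": .., "dx": .., "dy": .., "dz": .., "gripper": ..}, ...]. A call has 1 to 10 rows; each row is the pose to reach, as a shift and turn from the pose measured when the call began, along the tool's axes at that moment; what a row does not reach only later rows make up. A row lasts 1/8 s, in which the tool goes at most 62.5 mm and 10.7 degrees, less where a joint would pass 70% of its speed; a pose out of reach is approached as far as the arm can. A call with a gripper value outside its range is refused whole. The fingers move at their own pace and stop on an object; FORCE is the grip in N (left out, the last holds). Time passes only in rows, so rows that repeat a pose let the fingers close. It gives the time, the measured TCP pose, the force and the opening at its end, in the units of the state.
- ctrl.get_obs(): the state, without advancing time (a new reading comes with each control period).
- ctrl.camera(name): name is "scene" or "top" or "wrist"; returns a dict with "color" (384x512x3 uint8, red, green, blue), "range_z" (384x512 float32, mm along the optical axis (not along the pixel's ray), 0 where there is no reading), "intrinsics" (3x3 intrinsics, pixels), "rvec" (rotation vector, rad) and "tvec" (3), from world to camera coordinates, as OpenCV has them; the wrist camera has in their place "tool_from_camera" (4x4, takes a point from camera to tool coordinates, whose origin is the TCP and whose axes are the tool frame's). Camera axes: x right, y down, z forward; pixel columns grow to the right and rows downward; lengths in mm; the calibration is good to about 2 mm. A picture is of the moment at which its call begins: read the wrist's pose just before it.
- ctrl.close_job(): hands the job in, once; it reports no verdict.
Trained networks look in a picture, given as the dict that the camera call returned (one of the last four; its "shot" number tells which), for a name from the list of things; names that differ only in an ending like _2 or _b are one class to them, and where a whole thing is asked for, a point or a joint stands for the part that bears it (a point fixed in the world has none). Each returns a list of dicts, best first, with "conf" (0 to 1); they miss things now and then, are a little off and sometimes report something else, mostly with a low value. They report only what shows in the picture. A call takes as long as a camera call. They do not tell look-alikes from the thing itself.
- ctrl.spot_in(picture, query): "rect" ([centre column, centre row, width, height] in pixels, round what is visible of it).
- ctrl.landmark_of(picture, query): "pixel" ([column, row] in pixels: a listed point, or the origin of a listed thing).
The state is a dict: "clock": time; "qpos": joint angles; "joint_vel": joint speeds; "tau": joint torques, N m; "tool_pos": TCP position; "tool_rot": TCP orientation; "ft_force": force on the tool from outside, world axes, zero at the start; "wrist_torque": the same for the moment, N m; "finger_gap": finger opening in mm.
Only numpy, scipy, OpenCV 4.12 (cv2) and the standard library are available. Lean on these libraries where they do the work, as an engineer would, in place of code of your own. Each camera call takes 0.05 s, during which the arm holds its last target.

## Working session

There is one attempt and no reset: what is moved stays moved. The work goes in short steps, Python scripts to look and compute and a shell command to move; the robot and the scene stay as the last step left them, time stands still between calls to the robot, and variables do not carry over. Pictures are saved under pics/ and viewed, and the job is handed in when it is done.

```bash
ls; mkdir -p pics
cat > h.py <<'E'
import numpy as np, cv2
from scipy.spatial.transform import Rotation as R
from station import ctrl
def save(n,p): cv2.imwrite('pics/'+n+'.png',p['color'][:,:,::-1])
def cw(p,o=None):
    """world_from_cam R,t"""
    if 'rvec' in p:
        Rm=cv2.Rodrigues(np.array(p['rvec'],float))[0]; t=np.array(p['tvec'],float).ravel()
        return Rm.T,-Rm.T@t
    T=np.array(p['tool_from_camera']); q=o['tool_rot']; Rt=R.from_quat([q[1],q[2],q[3],q[0]]).as_matrix()
    return Rt@T[:3,:3],Rt@T[:3,3]+np.array(o['tool_pos'])
def onz(p,px,z,o=None):
    Rm,t=cw(p,o);K=np.array(p['intrinsics']);d=Rm@np.linalg.inv(K)@np.array([px[0],px[1],1.]);s=(z-t[2])/d[2];return t+s*d
def cloud(p,o=None):
    Rm,t=cw(p,o);K=np.array(p['intrinsics']);z=p['range_z'];v,u=np.indices(z.shape)
    c=np.stack([(u-K[0,2])/K[0,0]*z,(v-K[1,2])/K[1,1]*z,z],-1)
    return c@Rm.T+t
E
python3 - <<'E'
from h import *
o=ctrl.get_obs();print({k:np.round(v,3).tolist() for k,v in o.items()},ctrl.tcp_to_grasp)
Z=dict(lid_bar=32,tub=0,bay=0,small_lid_bar=32,catch_a=70,sprocket=0,crank=0,pedal=0,seat_clamp=0,grease_jar=0)
for n in ['top','scene']:
    p=ctrl.camera(n);save(n+'0',p);print(n,cw(p)[1])
    for q in Z:
        for r in ctrl.landmark_of(p,q)[:3]: print(q,np.round(r['pixel'],1),round(r['conf'],2),np.round(onz(p,r['pixel'],Z[q])))
E
```

```text
pics
{'clock': 0.0, 'qpos': [-1.445, 0.049, 0.098, 1.622, 0.0, 1.443], 'joint_vel': [-0.0, 0.001, -0.001, 0.0, -0.0, -0.0], 'tau': [0.0, -33.879, 32.001, 0.021, -0.0, 0.0], 'tool_pos': [131.715, -507.461, 194.08], 'tool_rot': [-0.001, 0.791, -0.612, -0.001], 'ft_force': [0.034, 0.333, 0.144], 'wrist_torque': [-0.041, -0.024, 0.021], 'finger_gap': 85.417} -18.700000000000003
top [ 367.04598712   22.86916208 1032.6762867 ]
lid_bar [155.  263.2] 0.86 [280. 296.  32.]
lid_bar [ 80.  263.9] 0.65 [283. 503.  32.]
lid_bar [181.7 195.2] 0.56 [469. 223.  32.]
tub [271.6 177.3] 0.85 [520. -36.   0.]
bay [359.4 183.1] 0.68 [ 498. -296.    0.]
bay [119.  174.1] 0.39 [538. 414.   0.]
small_lid_bar [359.1 184.5] 0.86 [ 490. -285.   32.]
small_lid_bar [156.2 143.1] 0.2 [622. 297.  32.]Traceback (most recent call last):
  File "<stdin>", line 7, in <module>
ValueError: it knows: bay, crank, grease_jar, lid_bar, pedal, seat_clamp, small_lid_bar, sprocket, tub
```

Run:
```python
from h import *
Z=dict(lid_bar=32,tub=0,bay=0,small_lid_bar=32,seat_clamp=0,grease_jar=0)
for n in ['scene']:
    p=ctrl.camera(n);save(n+'0',p);print(n,cw(p)[1])
    for q in Z:
        for r in ctrl.landmark_of(p,q)[:3]: print(q,np.round(r['pixel'],1),round(r['conf'],2),np.round(onz(p,r['pixel'],Z[q])))
```

```text
scene [ 934.86397874 -680.64469498 1069.98483852]
lid_bar [246.1 123.7] 0.93 [304. 291.  32.]
lid_bar [278.8 155.7] 0.84 [475. 212.  32.]
lid_bar [273.9  90.9] 0.55 [300. 495.  32.]
tub [249.2 220.8] 0.85 [513. -38.   0.]
bay [293.6 243.7] 0.94 [664. -43.   0.]
small_lid_bar [193.  277.5] 0.67 [ 493. -287.   32.]
seat_clamp [288.4 192.5] 0.53 [563. 116.   0.]
grease_jar [227.9 332.4] 0.91 [ 643. -356.    0.]
```

View pics/top0.png

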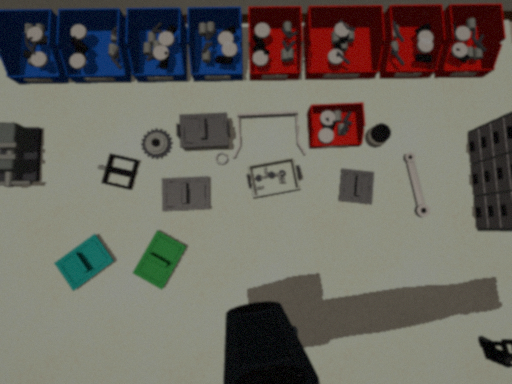

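View pics/scene0.png

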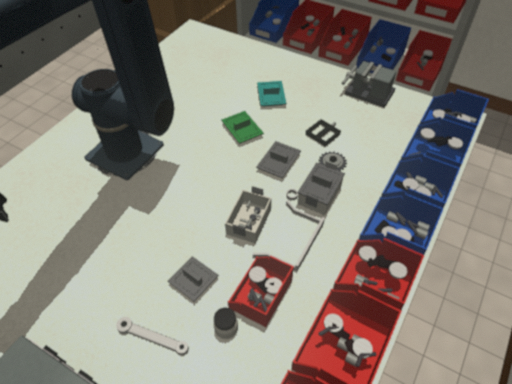

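The grey oblong lid is near px (187,193) in the top view, left of the tub at (274,178). The bay is at (268,120). The green and turquoise look-alikes are at the lower left, and the square grey lid is at (356,186). Next I measure the lid, tub and bay from depth.

```bash
cat >> h.py <<'E'
def rect(c,m,lo,hi,box):
    s=m&(c[...,2]>lo)&(c[...,2]<hi)&(c[...,0]>box[0])&(c[...,0]<box[1])&(c[...,1]>box[2])&(c[...,1]<box[3])
    P=c[s][:,:2].astype(np.float32); r=cv2.minAreaRect(P)
    return len(P),np.round(r[0],1),np.round(r[1],1),round(r[2],1),np.round(np.median(c[s][:,2]),1)
E
python3 - <<'E'
from h import *
p=ctrl.camera('top');c=cloud(p);m=p['range_z']>0
print('bench',np.median(c[220:240,200:300,2]))
b=(390,550,120,300)
print('lid flange',rect(c,m,12,60,b));print('lid bar',rect(c,m,36,60,b))
b=(430,600,-130,70)
print('tub',rect(c,m,40,90,b));print('tub+catch',rect(c,m,62,90,b))
img=cv2.resize(p['color'][90:220,140:400],None,fx=3,fy=3,interpolation=cv2.INTER_CUBIC);save('topz',{'color':img})
b=(560,730,-160,90)
np.set_printoptions(linewidth=200)
print('rails',rect(c,m,10,40,(590,730,-125,80)), rect(c,m,24,40,(650,760,-125,80)))
print(np.round(c[112:160:3,225:315:6,2]).astype(int))
E
```

```text
bench 0.9039101698256218
lid flange (1572, array([475.7, 215.3]), array([ 96.6, 135.4]), 1.5, np.float64(20.4))
lid bar (122, array([475.3, 215.6]), array([59.6, 14.9]), 1.4, np.float64(45.7))
tub (412, array([514.2, -37.2]), array([ 92.7, 149.2]), 9.3, np.float64(56.4))
tub+catch (98, array([514.1, -37.2]), array([ 36. , 149.1]), 9.4, np.float64(71.3))
rails (470, array([653.6, -23.7]), array([117.1, 198.6]), 2.1, np.float64(20.8)) (204, array([707.1, -26. ]), array([  9.9, 177. ]), 2.0, np.float64(30.8))
[[   4    2    2    0    3   30   30   33   31   32   34   31   31    6   52]
 [  61    0   31   30   30   27   25   20   21   12   12   13   17    2   48]
 [  61    3   16    6    4    1    3    2    2    0    2    3   18    2   43]
 [  62    3   20    3   -1    0   -1    4    2   -2    4    3   17   -4   41]
 [  66    1   14    1    2    0   -1    3    3    1    2   -1   20   -1   39]
 [  61    4    0    1   -3    4   -1    1    4    3    4    1   17    3   36]
 [  61    4   -1    2    1    4    0    1    4    5    1    1   18    0   30]
 [  60    3    2    0    0    5    3    3    0    0   -1    4   16    5   30]
 [  58    0   -1    1    1    1    2    2    4    1    3    2   16    3   24]
 [  60    3    1    0   -1    1    4    2    0    2    6    1   18    2   20]
 [  61    3    1    0    1    5   -1    2    4    0   -2    2   20    3   20]
 [  57    0   -1    6    1 1033    1    2   -1    4    0    2    7   -1   16]
 [  16    3   14    0    0   -1   -1    1   -1    1    0   -3    1    3   10]
 [   2    2   14    0    1    1    1    4    3   -2    1   -2    4   17    1]
 [  17    3    0    2   -3    4   -2    1   -1    0    3   -3    2    5    0]
 [   3    1    2    4    4    1    2    2    0   -2    2   56    2    0    2]]
```

View pics/topz.png

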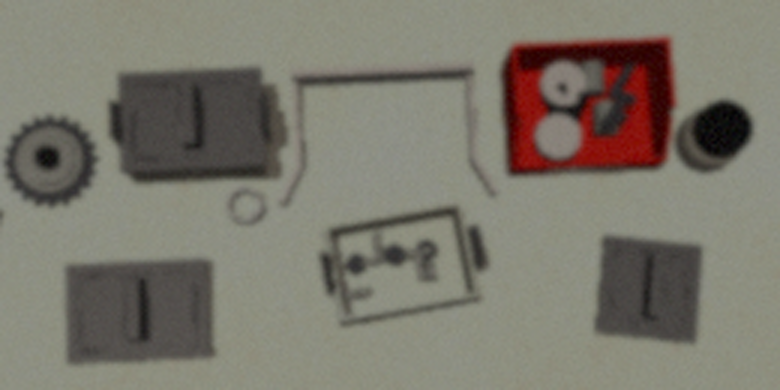

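```bash
cat >> h.py <<'E'
def plan(x,y,z,yaw,o=None):
    """yaw: desired direction of tool x in deg, tool pointing down"""
    o=o or ctrl.get_obs();q=o['tool_rot'];Rt=R.from_quat([q[1],q[2],q[3],q[0]])
    d=Rt.inv().apply(np.array([x,y,z])-o['tool_pos'])/50
    a=np.radians(yaw);X=np.array([np.cos(a),np.sin(a),0]);Zd=np.array([0,0,-1.]);T=R.from_matrix(np.stack([X,np.cross(Zd,X),Zd],1))
    rv=np.degrees((Rt.inv()*T).as_rotvec())/6
    xa=Rt.as_matrix()[:,0]
    print('t',o['clock'],'pos',np.round(o['tool_pos'],1),'yaw',round(np.degrees(np.arctan2(xa[1],xa[0])),2),'d',np.round(d,3),'a',np.round(rv,3),'F',np.round(o['ft_force'],1),'gap',round(o['finger_gap'],1))
E
python3 - <<'E'
from h import *
plan(475.5,215.5,200,-88.5)
E
```

```text
t 0.65 pos [ 131.8 -508.2  195.3] yaw -75.46 d [-12.284 -10.288  -0.093] a [-0.    -0.     2.174] F [ 0.8  0.7 -0.5] gap 85.3
```

```bash
python3 -m pendant '[{"dx":-6.1,"dy":-5.1,"dz":-0.1,"az":1.1,"gripper":1},{"dx":-6.1,"dy":-5.1,"dz":-0.1,"az":1.1,"gripper":1},{"dx":-6.1,"dy":-5.1,"dz":-0.1,"az":1.1,"gripper":1},{"dx":-6.1,"dy":-5.1,"dz":-0.1,"az":1.1,"gripper":1},{"dx":-12.28,"dy":-10.29,"dz":-0.1,"az":2.17,"gripper":1},{"dx":-12.28,"dy":-10.29,"dz":-0.1,"az":2.17,"gripper":1},{"dx":-12.28,"dy":-10.29,"dz":-0.1,"az":2.17,"gripper":1},{"dx":-12.28,"dy":-10.29,"dz":-0.1,"az":2.17,"gripper":1},{"dx":-12.28,"dy":-10.29,"dz":-0.1,"az":2.17,"gripper":1},{"dx":-12.28,"dy":-10.29,"dz":-0.1,"az":2.17,"gripper":1}]'
python3 - <<'E'
from h import *
plan(475.5,215.5,200,-88.5)
E
```

```text
t 0.65 pos [ 131.8 -508.2  195.3] yaw -75.46 d [-12.284 -10.288  -0.093] a [-0.    -0.     2.174] F [ 0.8  0.7 -0.5] gap 85.3$[0]: bad value
```

```bash
python3 -m pendant '[{"ax":0,"ay":0,"az":1.1,"dx":-6.1,"dy":-5.1,"dz":-0.1,"gripper":1.0}]'; python3 -m pendant --help | head -30
```

```text
clock: 0.78
tool_pos: [157.8, -453.1, 194.0]
tool_rot: [-0.001, 0.752, -0.659, -0.001]
ft_force: [0.4, 0.5, 0.7]
finger_gap: 85.3invalid input: not JSON, or not a number
```

All keys are needed in every row.

Run:
```python
from h import *
plan(475.5,215.5,200,-88.5)
```

```text
t 0.775 pos [ 157.8 -453.1  194. ] yaw -82.47 d [-12.425  -8.053  -0.097] a [0.004 0.019 1.005] F [0.4 0.5 0.7] gap 85.3
```

```bash
python3 -m pendant '[{"ax":0,"ay":0,"az":0.5,"dx":-12.42,"dy":-8.05,"dz":-0.1,"gripper":1.0},{"ax":0,"ay":0,"az":1.0,"dx":-12.42,"dy":-8.05,"dz":-0.1,"gripper":1.0},{"ax":0,"ay":0,"az":1.0,"dx":-12.42,"dy":-8.05,"dz":-0.1,"gripper":1.0},{"ax":0,"ay":0,"az":1.0,"dx":-12.42,"dy":-8.05,"dz":-0.1,"gripper":1.0},{"ax":0,"ay":0,"az":1.0,"dx":-12.42,"dy":-8.05,"dz":-0.1,"gripper":1.0},{"ax":0,"ay":0,"az":1.0,"dx":-12.42,"dy":-8.05,"dz":-0.1,"gripper":1.0},{"ax":0,"ay":0,"az":1.0,"dx":-12.42,"dy":-8.05,"dz":-0.1,"gripper":1.0},{"ax":0,"ay":0,"az":1.0,"dx":-12.42,"dy":-8.05,"dz":-0.1,"gripper":1.0},{"ax":0,"ay":0,"az":1.0,"dx":-12.42,"dy":-8.05,"dz":-0.1,"gripper":1.0},{"ax":0,"ay":0,"az":1.0,"dx":-12.42,"dy":-8.05,"dz":-0.1,"gripper":1.0}]'
python3 - <<'E'
from h import *
plan(475.5,215.5,200,-88.5)
E
```

```text
clock: 2.02
tool_pos: [428.1, 97.3, 199.9]
tool_rot: [-0.007, 0.726, -0.687, -0.007]
ft_force: [0.1, -1.5, -0.1]
finger_gap: 86.0
t 2.025 pos [428.1  97.3 199.9] yaw -86.83 d [-2.308 -1.077  0.042] a [-0.001  0.177  0.279] F [ 0.1 -1.5 -0.1] gap 86.0
```

```bash
python3 -m pendant '[{"ax":0,"ay":0.18,"az":0.28,"dx":-2.31,"dy":-1.08,"dz":0,"gripper":1.0},{"ax":0,"ay":0.18,"az":0.28,"dx":-2.31,"dy":-1.08,"dz":0,"gripper":1.0},{"ax":0,"ay":0.18,"az":0.28,"dx":-2.31,"dy":-1.08,"dz":0,"gripper":1.0},{"ax":0,"ay":0.18,"az":0.28,"dx":-2.31,"dy":-1.08,"dz":0,"gripper":1.0}]'
python3 - <<'E'
from h import *
o=ctrl.get_obs();p=ctrl.camera('wrist');save('w1',p);c=cloud(p,o);m=p['range_z']>0
b=(390,550,120,300)
print('lid flange',rect(c,m,12,60,b));print('lid bar',rect(c,m,36,60,b))
t=ctrl.camera('top');save('top1',t);ct=cloud(t);mt=t['range_z']>0
b=(430,600,-130,70)
print('tub',rect(ct,mt,40,90,b));print('tub+catch',rect(ct,mt,62,90,b));print('rails',rect(ct,mt,24,40,(650,760,-125,80)))
print(ctrl.landmark_of(p,'lid_bar'))
for r in ctrl.landmark_of(p,'lid_bar'): print(onz(p,r['pixel'],32,o))
plan(475.5,215.5,22,-88.5)
E
```

```text
clock: 2.52
tool_pos: [482.9, 138.2, 202.1]
tool_rot: [-0.016, 0.745, -0.667, -0.02]
ft_force: [0.0, 0.3, 0.6]
finger_gap: 85.2
lid flange (7698, array([474. , 215.8]), array([ 96.4, 136.6]), 1.6, np.float64(18.3))
lid bar (609, array([474.8, 215. ]), array([59.2, 13.9]), 2.3, np.float64(43.9))
tub (416, array([514.2, -37.4]), array([ 92.6, 149.4]), 9.5, np.float64(56.5))
tub+catch (100, array([513.9, -37.4]), array([ 35.8, 149.4]), 9.3, np.float64(71.7))
rails (205, array([706.5, -26. ]), array([176.3,  25.7]), 85.1, np.float64(31.1))
[{'pixel': [196.2, 165.7], 'conf': 0.9}]
[473.0747614  220.45738832  32.        ]
t 2.725 pos [482.5 137.7 202.4] yaw -83.71 d [-1.379 -0.039  3.681] a [0.039 0.477 0.799] F [-0.3  0.6 -0.2] gap 85.3
```

View pics/w1.png

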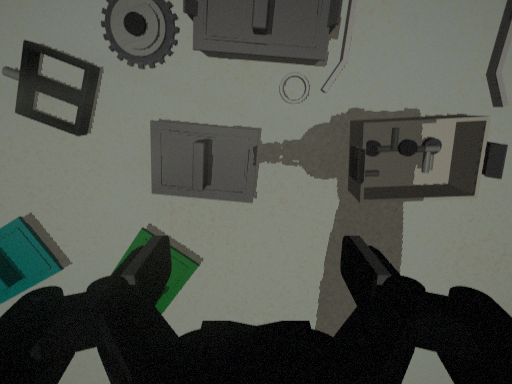

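Run:
```python
from h import *
print(np.round(ctrl.get_obs()['qpos'],3))
```

```text
[ 0.109 -0.015  0.048  1.636  0.05   3.141]
```

Run:
```python
from h import *
plan(475,215.5,200,4)
plan(475,215.5,200,91.7)
```

```text
t 2.725 pos [482.5 137.7 202.4] yaw -83.71 d [-1.558 -0.022  0.125] a [ -0.35    0.396 -14.614] F [-0.3  0.6 -0.2] gap 85.3
t 2.725 pos [482.5 137.7 202.4] yaw -83.71 d [-1.558 -0.022  0.125] a [ -0.73    0.059 -29.225] F [-0.3  0.6 -0.2] gap 85.3
```

```bash
python3 -m pendant '[{"ax":-0.35,"ay":0.4,"az":-14.6,"dx":-1.56,"dy":0,"dz":0.12,"gripper":1.0},{"ax":-0.35,"ay":0.4,"az":-14.6,"dx":-1.56,"dy":0,"dz":0.12,"gripper":1.0},{"ax":-0.35,"ay":0.4,"az":-14.6,"dx":-1.56,"dy":0,"dz":0.12,"gripper":1.0},{"ax":-0.35,"ay":0.4,"az":-14.6,"dx":-1.56,"dy":0,"dz":0.12,"gripper":1.0},{"ax":-0.35,"ay":0.4,"az":-14.6,"dx":-1.56,"dy":0,"dz":0.12,"gripper":1.0},{"ax":-0.35,"ay":0.4,"az":-14.6,"dx":-1.56,"dy":0,"dz":0.12,"gripper":1.0},{"ax":-0.35,"ay":0.4,"az":-14.6,"dx":-1.56,"dy":0,"dz":0.12,"gripper":1.0},{"ax":-0.35,"ay":0.4,"az":-14.6,"dx":-1.56,"dy":0,"dz":0.12,"gripper":1.0},{"ax":-0.35,"ay":0.4,"az":-14.6,"dx":-1.56,"dy":0,"dz":0.12,"gripper":1.0}]'
python3 - <<'E'
from h import *
plan(475,215.5,200,91.7)
E
```

```text
clock: 3.85
tool_pos: [473.6, 215.1, 200.6]
tool_rot: [0.0, 0.999, 0.034, 0.0]
ft_force: [-0.3, -0.0, 0.7]
finger_gap: 85.3
t 3.85 pos [473.6 215.1 200.6] yaw 3.86 d [ 0.029 -0.006  0.012] a [ 7.000e-03 -2.000e-03 -1.464e+01] F [-0.3 -0.   0.7] gap 85.3
```

```bash
python3 -m pendant '[{"ax":0,"ay":0,"az":-14.64,"dx":0.02,"dy":0,"dz":0,"gripper":1.0},{"ax":0,"ay":0,"az":-14.64,"dx":0.02,"dy":0,"dz":0,"gripper":1.0},{"ax":0,"ay":0,"az":-14.64,"dx":0.02,"dy":0,"dz":0,"gripper":1.0},{"ax":0,"ay":0,"az":-14.64,"dx":0.02,"dy":0,"dz":0,"gripper":1.0},{"ax":0,"ay":0,"az":-14.64,"dx":0.02,"dy":0,"dz":0,"gripper":1.0},{"ax":0,"ay":0,"az":-14.64,"dx":0.02,"dy":0,"dz":0.5,"gripper":1.0},{"ax":0,"ay":0,"az":-14.64,"dx":0.02,"dy":0,"dz":1,"gripper":1.0},{"ax":0,"ay":0,"az":-14.64,"dx":0.02,"dy":0,"dz":1.6,"gripper":1.0},{"ax":0,"ay":0,"az":-14.64,"dx":0.02,"dy":0,"dz":2,"gripper":1.0},{"ax":0,"ay":0,"az":-14.64,"dx":0.02,"dy":0,"dz":2,"gripper":1.0}]'
python3 - <<'E'
from h import *
o=ctrl.get_obs();p=ctrl.camera('wrist');save('w2',p);c=cloud(p,o);m=p['range_z']>0
b=(390,550,120,300)
print('lid flange',rect(c,m,12,60,b));print('lid bar',rect(c,m,36,60,b))
plan(475,215.5,23,91.7)
E
```

```text
clock: 5.1
tool_pos: [472.8, 214.3, 98.6]
tool_rot: [-0.001, 0.697, 0.717, -0.002]
ft_force: [0.6, 0.7, 0.2]
finger_gap: 85.5
lid flange (14561, array([475. , 215.6]), array([ 96.3, 136.6]), 1.6, np.float64(18.3))
lid bar (1105, array([474.7, 215.4]), array([59.8, 13.4]), 1.9, np.float64(44.0))
t 5.15 pos [473.9 214.7 100.2] yaw 91.56 d [0.017 0.023 1.544] a [-0.009  0.007 -0.023] F [ 0.7 -0.1  1.2] gap 85.8
```

View pics/w2.png

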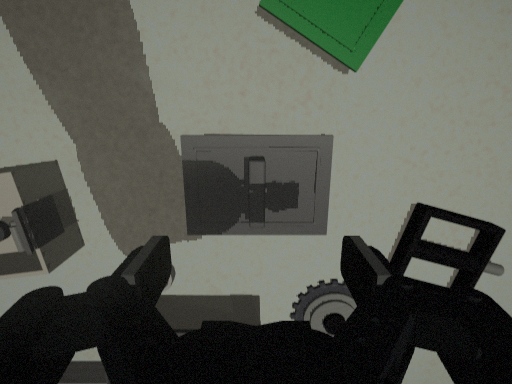

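The lid lies centred between the open jaws, with its bar at px (257,188). I descend and grip.

```bash
python3 -m pendant '[{"ax":0,"ay":0,"az":0,"dx":0.02,"dy":-0.02,"dz":0.8,"gripper":1.0},{"ax":0,"ay":0,"az":0,"dx":0.02,"dy":-0.02,"dz":1.54,"gripper":1.0},{"ax":0,"ay":0,"az":0,"dx":0.02,"dy":-0.02,"dz":1.54,"gripper":1.0},{"ax":0,"ay":0,"az":0,"dx":0.02,"dy":-0.02,"dz":1.54,"gripper":0.0},{"ax":0,"ay":0,"az":0,"dx":0.02,"dy":-0.02,"dz":1.54,"gripper":0.0},{"ax":0,"ay":0,"az":0,"dx":0.02,"dy":-0.02,"dz":1.54,"gripper":0.0},{"ax":0,"ay":0,"az":0,"dx":0.02,"dy":-0.02,"dz":1.54,"gripper":0.0},{"ax":0,"ay":0,"az":0,"dx":0.02,"dy":-0.02,"dz":1.54,"gripper":0.0},{"ax":0,"ay":0,"az":0,"dx":0.02,"dy":-0.02,"dz":1.54,"gripper":0.0}]' 80
python3 - <<'E'
from h import *
plan(475,215.5,150,91.7)
E
```

```text
clock: 6.28
tool_pos: [472.7, 215.6, 23.1]
tool_rot: [-0.0, 0.697, 0.717, -0.001]
ft_force: [-0.4, -0.2, 0.3]
finger_gap: 0.0
t 6.275 pos [472.7 215.6  23.1] yaw 91.56 d [-0.005  0.043 -2.537] a [-0.01   0.008 -0.023] F [-0.4 -0.2  0.3] gap 0.0
```

Run:
```python
from h import *
o=ctrl.get_obs();p=ctrl.camera('wrist');save('w3',p)
c=cloud(p,o);m=p['range_z']>0
print('lid flange',rect(c,m,12,28,(390,550,120,300)))
p=ctrl.camera('top');c=cloud(p);m=p['range_z']>0
save('topz3',{'color':cv2.resize(p['color'][90:220,140:400],None,fx=3,fy=3,interpolation=cv2.INTER_CUBIC)})
p=ctrl.camera('scene')
save('s3',{'color':cv2.resize(p['color'][90:220,200:400],None,fx=4,fy=4,interpolation=cv2.INTER_CUBIC)})
print(ctrl.get_obs()['finger_gap'])
```

```text
lid flange (21469, array([472.8, 215.5]), array([ 92.3, 136.9]), 1.7, np.float64(18.2))
-0.11754905387570548
```

View pics/w3.png

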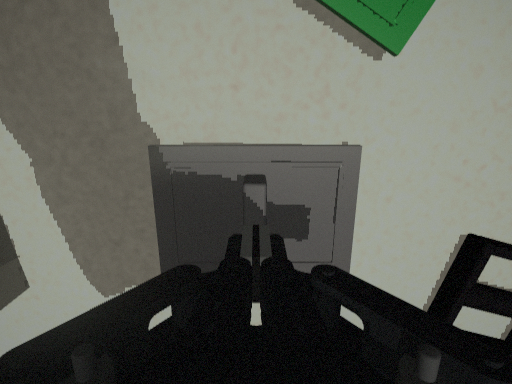

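View pics/s3.png

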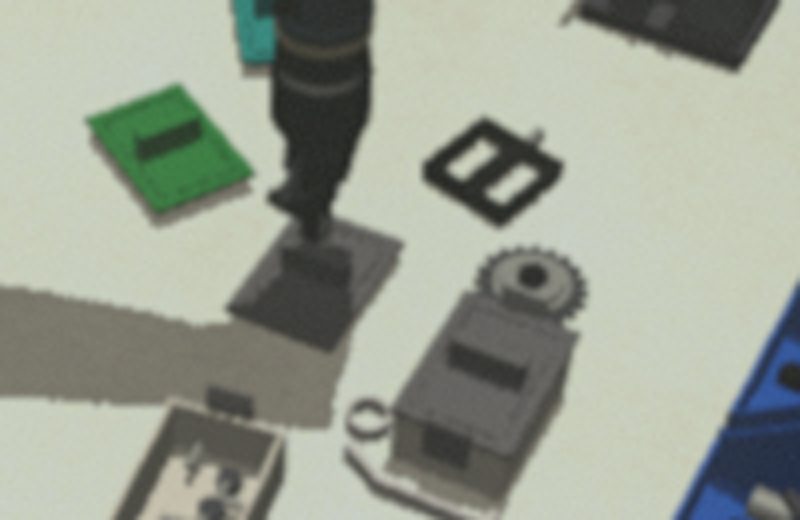

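Run:
```python
from h import *
np.set_printoptions(linewidth=220)
o=ctrl.get_obs();p=ctrl.camera('wrist')
print(np.round(p['range_z'][170:300:8,200:320:8]).astype(int))
T=np.array(p['tool_from_camera']);print(np.round(T,3)); K=np.array(p['intrinsics']);print(K)
# project tcp
Ti=np.linalg.inv(T)
for z in (0,-19): 
  x=Ti@[0,0,z,1];u=K@x[:3];print(z,u[:2]/u[2],x[:3])
c=cloud(p,o)
for px in [(238,240),(275,240),(256,180),(256,215),(215,285)]: print(px,np.round(c[px[1],px[0]],1))
```

```text
[[186 186 186 186 184   0 186 186 186 186 186 186 186 186 186]
 [189 187 189 187 188 187 175 175 177 188 187 187 188 187 188]
 [189 189 190 188 189 189 162 163 164 189 189 189 190 189 191]
 [191 191 191 191 190 191 163 163 165 191 191 191 191 191 192]
 [192 192 193 192 192 192 164 165 166 193 193 194 193 193 193]
 [195 194 194 193 194 194 167 166 166 194 194 194 194 194 194]
 [196 194 195 196 196 195 167 168 167 196 196 195 195 195 196]
 [197 197 197 196 196 198 148 147 147 197 196 196 197 198 197]
 [199 199 199 199 199 148 138 139 138 148 198 198 199 199 198]
 [200 200 200 201 140 139 130 130 131 139 139 200 200 201 201]
 [203 201 201 202 132 131 123 122 123 132 131 202 200 202 202]
 [203 204 205 205 112 115 116 117 117 115 115 203 204 204 203]
 [204 205 206 108 108 108 109 118 109 107 108 109 204 204 204]
 [104 113 104 103 103 103 103 119 104 103 103 104 103 112 103]
 [103 108  99  97  99  98 103 121  99  98  99  99  98 107 104]
 [103  86  88  86  85  86 109 121 101  87  86  86  86  86 103]
 [ 83  83  83  83  82  83 110 124 109  82  82  83  83  83  83]]
[[ 1.00000e+00 -0.00000e+00 -1.00000e-03  7.29000e-01]
 [ 1.00000e-03  9.62000e-01  2.74000e-01 -6.94250e+01]
 [ 1.00000e-03 -2.74000e-01  9.62000e-01 -1.77654e+02]
 [ 0.00000e+00  0.00000e+00  0.00000e+00  1.00000e+00]]
[[287.34169065   0.         255.51027716]
 [  0.         287.34169065 189.05684148]
 [  0.           0.           1.        ]]
0 [254.64427733 216.29127694] [ -0.5722885   17.9976411  189.88727079]
-19 [254.53031593 227.92221071] [ -0.58528918  23.21263266 171.61697539]
(238, 240) [466.1 207.5  72.4]
(275, 240) [466.3 225.7  71. ]
(256, 180) [444.8 215.7  35.7]
(256, 215) [463.5 216.2  44.5]
(215, 285) [457.  203.3 123. ]
```

View pics/topz3.png

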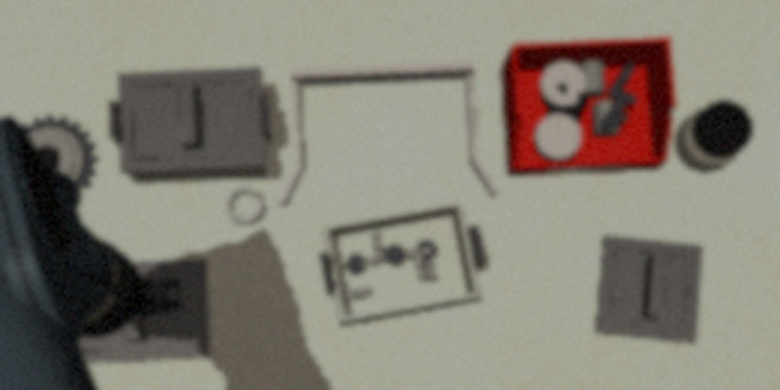

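Run:
```python
from h import *
np.set_printoptions(linewidth=220)
o=ctrl.get_obs();p=ctrl.camera('wrist');c=cloud(p,o)
im=p['color'][150:320,170:350].astype(float);im=np.clip((im/255)**.45*255,0,255).astype(np.uint8)
save('w4',{'color':cv2.resize(im,None,fx=4,fy=3.5)})
s=ctrl.camera('scene');cs=cloud(s)
print(ctrl.get_obs()['finger_gap'])
im=s['color'][90:180,240:330].astype(float);im=np.clip((im/255)**.45*255,0,255).astype(np.uint8)
save('s4',{'color':cv2.resize(im,None,fx=6,fy=6,interpolation=cv2.INTER_CUBIC)})
for v in range(132,162,2):
  print(v,[tuple(np.round(cs[v,u]).astype(int).tolist()) for u in range(272,290,3)])
```

```text
0.26404293574116033
132 [(470, 173, 165), (480, 174, 169), (485, 183, 163), (489, 194, 157), (487, 218, 136), (482, 249, 109)]
134 [(474, 166, 164), (480, 174, 161), (484, 185, 154), (489, 195, 148), (488, 217, 130), (438, 340, 6)]
136 [(475, 164, 159), (471, 190, 135), (482, 190, 140), (489, 196, 139), (484, 226, 112), (438, 341, -5)]
138 [(477, 161, 154), (465, 203, 113), (478, 198, 124), (488, 199, 128), (435, 325, -2), (444, 330, -2)]
140 [(479, 158, 150), (485, 164, 147), (475, 205, 108), (482, 210, 108), (440, 316, -2), (449, 321, -2)]
142 [(481, 154, 146), (486, 164, 139), (484, 187, 119), (485, 205, 104), (443, 310, -5), (454, 312, -1)]
144 [(466, 182, 106), (484, 167, 128), (483, 190, 108), (484, 208, 92), (450, 298, -1), (458, 304, -2)]
146 [(428, 252, 19), (467, 199, 83), (475, 204, 83), (481, 213, 78), (462, 274, 16), (472, 275, 20)]
148 [(434, 241, 22), (466, 202, 72), (476, 203, 75), (484, 210, 74), (468, 262, 21), (476, 269, 18)]
150 [(450, 213, 45), (445, 243, 16), (478, 200, 70), (482, 214, 60), (472, 255, 19), (480, 261, 18)]
152 [(453, 207, 42), (461, 213, 42), (470, 216, 44), (467, 244, 17), (476, 247, 19), (485, 251, 20)]
154 [(453, 207, 34), (465, 206, 41), (476, 205, 47), (482, 215, 41), (491, 218, 43), (489, 244, 18)]
156 [(456, 203, 29), (465, 206, 31), (475, 208, 35), (487, 205, 43), (495, 211, 42), (505, 213, 46)]
158 [(456, 202, 21), (464, 208, 19), (475, 208, 26), (487, 206, 33), (498, 205, 40), (503, 218, 31)]
160 [(458, 198, 16), (466, 204, 15), (477, 204, 20), (486, 207, 22), (499, 205, 31), (502, 219, 20)]
```

View pics/w4.png

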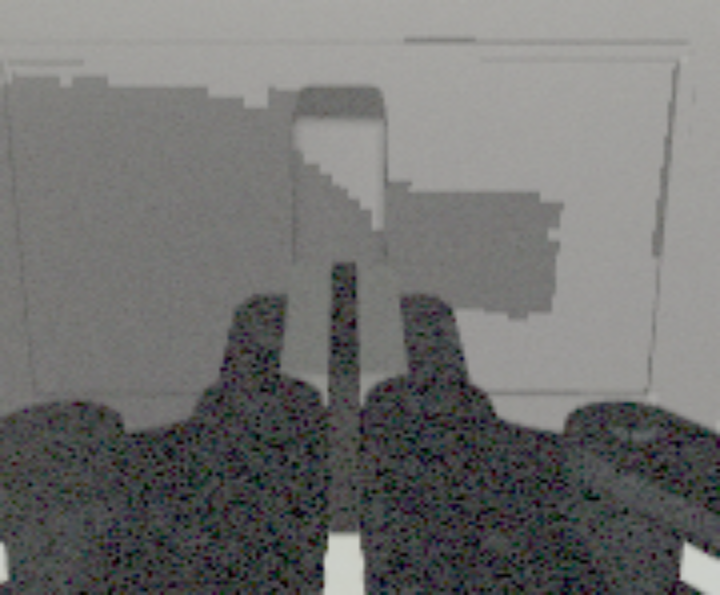

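View pics/s4.png

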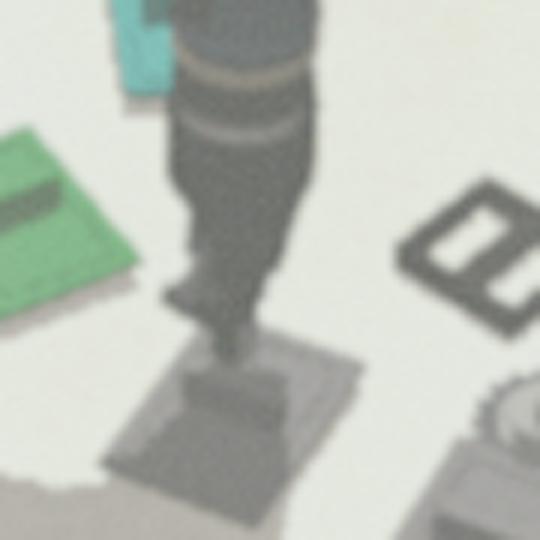

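Both cameras show the shut fingertips at about z 60–64. That is about 40 mm above the reported TCP and clear of the bar top at 45, so the grip missed. I open in place and measure the real tip offset.

```bash
python3 -m pendant '[{"ax":0,"ay":0,"az":0,"dx":0,"dy":0,"dz":0,"gripper":1.0},{"ax":0,"ay":0,"az":0,"dx":0,"dy":0,"dz":0,"gripper":1.0},{"ax":0,"ay":0,"az":0,"dx":0,"dy":0,"dz":0,"gripper":1.0},{"ax":0,"ay":0,"az":0,"dx":0,"dy":0,"dz":0,"gripper":1.0},{"ax":0,"ay":0,"az":0,"dx":0,"dy":0,"dz":0,"gripper":1.0},{"ax":0,"ay":0,"az":0,"dx":0,"dy":0,"dz":0,"gripper":1.0}]'
python3 - <<'E'
from h import *
o=ctrl.get_obs();p=ctrl.camera('wrist');c=cloud(p,o)
im=np.clip((p['color']/255.)**.45*255,0,255).astype(np.uint8);save('w5',{'color':im})
# points in tool frame near fingers
T=np.array(p['tool_from_camera']);q=o['tool_rot'];Rt=R.from_quat([q[1],q[2],q[3],q[0]])
t=Rt.inv().apply((c-o['tool_pos']).reshape(-1,3)).reshape(c.shape)
f=(p['range_z']>0)&(c[...,2]>55)
for lo,hi in((-80,-30),(30,80)):
  s=f&(t[...,0]>lo)&(t[...,0]<hi); P=t[s]; print(len(P),'max tool z',np.percentile(P[:,2],[90,98,99.8,100]).round(1)); k=P[:,2]>np.percentile(P[:,2],99); print(P[k].mean(0).round(1),P[k].min(0).round(1),P[k].max(0).round(1))
s=ctrl.camera('scene');cs=cloud(s)
im=np.clip((s['color'][80:190,220:350]/255.)**.45*255,0,255).astype(np.uint8);save('s5',{'color':cv2.resize(im,None,fx=5,fy=5,interpolation=cv2.INTER_CUBIC)})
plan(475,215.5,0,91.7)
E
```

```text
clock: 7.32
tool_pos: [472.8, 215.6, 23.1]
tool_rot: [-0.0, 0.697, 0.717, -0.001]
ft_force: [-0.0, 0.3, 0.5]
finger_gap: 85.3
13392 max tool z [-73.2 -56.  -49.5 -47.5]
[-42.5  -0.9 -50.9] [-48.8 -10.7 -53.1] [-41.6  10.6 -47.5]
13747 max tool z [-73.5 -56.2 -49.4 -47.5]
[ 43.7  -1.1 -51. ] [ 42.8 -10.8 -53.2] [ 50.1  11.  -47.5]
t 7.425 pos [472.8 215.6  23.1] yaw 91.56 d [-0.003  0.045  0.462] a [-0.01   0.008 -0.023] F [-0.  -0.2 -0.4] gap 85.6
```

View pics/w5.png

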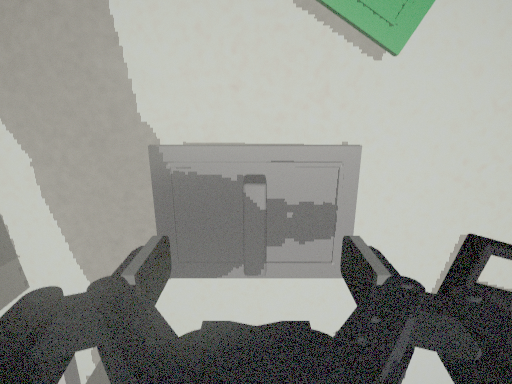

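View pics/s5.png

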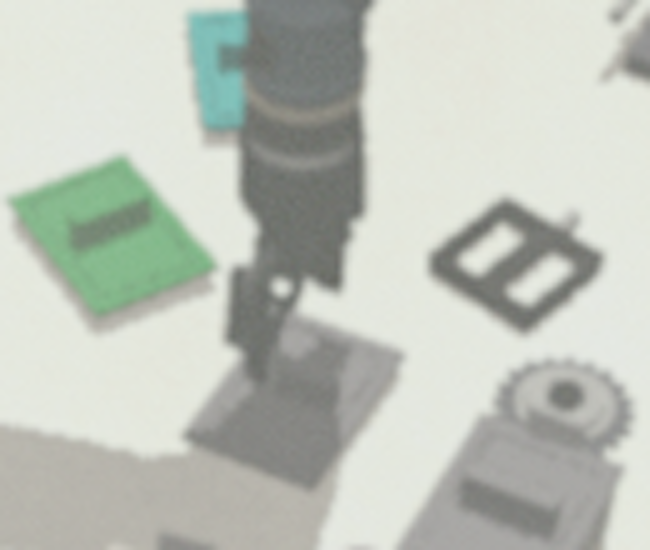

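```bash
python3 -m pendant '[{"ax":0,"ay":0,"az":0,"dx":0,"dy":0.04,"dz":0.3,"gripper":1.0},{"ax":0,"ay":0,"az":0,"dx":0,"dy":0.04,"dz":0.62,"gripper":1.0},{"ax":0,"ay":0,"az":0,"dx":0,"dy":0.04,"dz":0.62,"gripper":1.0}]'
python3 - <<'E'
from h import *
o=ctrl.get_obs();p=ctrl.camera('wrist');c=cloud(p,o)
im=np.clip((p['color']/255.)**.45*255,0,255).astype(np.uint8);save('w6',{'color':im})
q=o['tool_rot'];Rt=R.from_quat([q[1],q[2],q[3],q[0]])
t=Rt.inv().apply((c-o['tool_pos']).reshape(-1,3)).reshape(c.shape)
f=(p['range_z']>0)&(c[...,2]>25)
for lo,hi in((-80,-38),(38,80)):
  s=f&(t[...,0]>lo)&(t[...,0]<hi); print(np.percentile(c[s][:,2],[0,.2,1]).round(1))
plan(475,215.5,-9,91.7,o)
E
```

```text
clock: 7.8
tool_pos: [472.1, 214.8, -10.9]
tool_rot: [-0.001, 0.697, 0.717, -0.003]
ft_force: [-0.7, -0.2, 0.5]
finger_gap: 85.1
[36.6 38.6 42.1]
[36.  38.5 41.8]
t 7.8 pos [472.1 214.8 -10.9] yaw 91.56 d [ 0.012  0.057 -0.038] a [-0.062  0.022 -0.024] F [-0.7 -0.2  0.5] gap 85.1
```

View pics/w6.png

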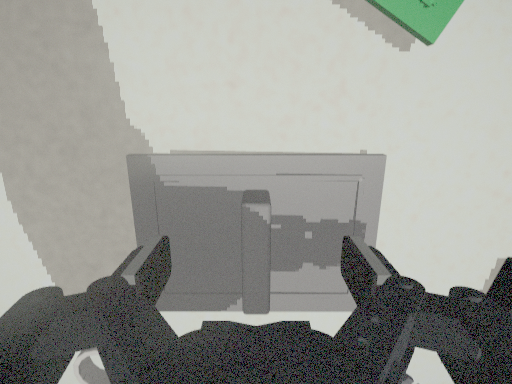

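```bash
python3 -m pendant '[{"ax":0,"ay":0,"az":0,"dx":0,"dy":0.05,"dz":0,"gripper":1.0},{"ax":0,"ay":0,"az":0,"dx":0,"dy":0.05,"dz":0,"gripper":0.0},{"ax":0,"ay":0,"az":0,"dx":0,"dy":0.05,"dz":0,"gripper":0.0},{"ax":0,"ay":0,"az":0,"dx":0,"dy":0.05,"dz":0,"gripper":0.0},{"ax":0,"ay":0,"az":0,"dx":0,"dy":0.05,"dz":0,"gripper":0.0},{"ax":0,"ay":0,"az":0,"dx":0,"dy":0.05,"dz":0,"gripper":0.0},{"ax":0,"ay":0,"az":0,"dx":0,"dy":0.05,"dz":0,"gripper":0.0}]' 80
python3 - <<'E'
from h import *
plan(475,215.5,-9,91.7)
E
```

```text
clock: 8.72
tool_pos: [476.0, 215.3, -9.3]
tool_rot: [-0.001, 0.697, 0.717, -0.002]
ft_force: [-0.7, 0.1, 2.6]
finger_gap: 11.7
t 8.725 pos [476.  215.3  -9.3] yaw 91.56 d [ 0.004 -0.02  -0.007] a [-0.036  0.014 -0.023] F [-0.7  0.1  2.6] gap 11.7
```

```bash
python3 -m pendant '[{"ax":0,"ay":0,"az":0,"dx":0,"dy":0,"dz":-0.5,"gripper":0.0},{"ax":0,"ay":0,"az":0,"dx":0,"dy":0,"dz":-1.2,"gripper":0.0},{"ax":0,"ay":0,"az":0,"dx":0,"dy":0,"dz":-2.0,"gripper":0.0},{"ax":0,"ay":0,"az":0,"dx":0,"dy":0,"dz":-2.6,"gripper":0.0},{"ax":0,"ay":0,"az":0,"dx":0,"dy":0,"dz":-2.6,"gripper":0.0}]'
python3 - <<'E'
from h import *
o=ctrl.get_obs();p=ctrl.camera('wrist');save('w7',p);c=cloud(p,o);m=p['range_z']>0
z=o['tool_pos'][2]+41;b=(380,560,120,310)
print('flange',rect(c,m,z-20,z-8,b))
plan(514.1,-37.3,120,99.2,o)
E
```

```text
clock: 9.35
tool_pos: [478.6, 216.2, 123.6]
tool_rot: [0.001, 0.697, 0.717, 0.001]
ft_force: [-0.4, -1.1, -0.9]
finger_gap: 12.1
flange (25170, array([477.4, 216.8]), array([ 96.1, 137.1]), 1.5, np.float64(151.0))
t 9.35 pos [478.6 216.2 123.6] yaw 91.56 d [-5.087  0.572  0.074] a [ 1.900e-02  1.000e-03 -1.273e+00] F [-0.4 -1.1 -0.9] gap 12.1
```

View pics/w7.png

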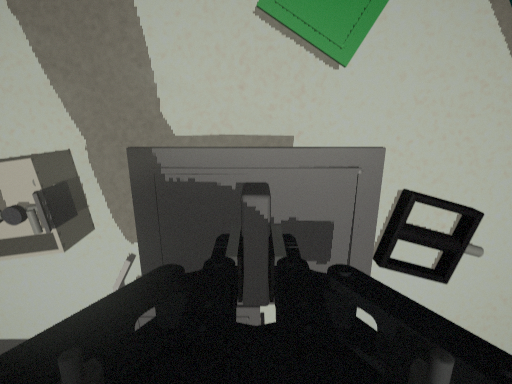

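```bash
python3 -m pendant '[{"ax":0,"ay":0,"az":-0.3,"dx":-1.2,"dy":0.13,"dz":0,"gripper":0.0},{"ax":0,"ay":0,"az":-0.6,"dx":-2.3,"dy":0.25,"dz":0,"gripper":0.0},{"ax":0,"ay":0,"az":-0.9,"dx":-3.4,"dy":0.4,"dz":0,"gripper":0.0},{"ax":0,"ay":0,"az":-1.28,"dx":-4.4,"dy":0.5,"dz":0,"gripper":0.0},{"ax":0,"ay":0,"az":-1.28,"dx":-5.09,"dy":0.59,"dz":0,"gripper":0.0},{"ax":0,"ay":0,"az":-1.28,"dx":-5.09,"dy":0.59,"dz":0,"gripper":0.0},{"ax":0,"ay":0,"az":-1.28,"dx":-5.09,"dy":0.59,"dz":0,"gripper":0.0},{"ax":0,"ay":0,"az":-1.28,"dx":-5.09,"dy":0.59,"dz":0,"gripper":0.0}]'
python3 - <<'E'
from h import *
o=ctrl.get_obs();p=ctrl.camera('wrist');save('w8',p);c=cloud(p,o);m=p['range_z']>0
z=o['tool_pos'][2]+41;b=(400,620,-150,70)
print('flange',rect(c,m,z-20,z-8,b)); print('low',rect(c,m,50,90,b))
plan(515.3,-37.8,120,99.3,o)
E
```

```text
clock: 10.4
tool_pos: [513.1, -36.6, 120.9]
tool_rot: [-0.001, 0.647, 0.762, -0.001]
ft_force: [-0.4, -0.2, -0.5]
finger_gap: 12.2
flange (25161, array([512.4, -36.3]), array([ 96.6, 137.1]), 9.3, np.float64(148.3))
low (839, array([472.4, -44.2]), array([  8.2, 132.3]), 9.3, np.float64(54.1))
t 10.4 pos [513.1 -36.6 120.9] yaw 99.33 d [-0.03   0.04   0.018] a [-0.029 -0.001  0.006] F [-0.4 -0.2 -0.5] gap 12.2
```

View pics/w8.png

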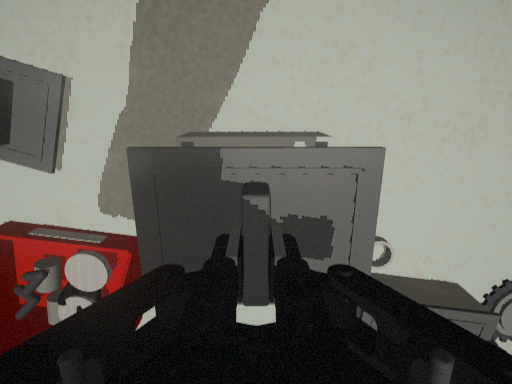

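```bash
python3 -m pendant '[{"ax":0,"ay":0,"az":0,"dx":-0.026,"dy":0.022,"dz":0.3,"gripper":0.0},{"ax":0,"ay":0,"az":0,"dx":-0.026,"dy":0.022,"dz":0.6,"gripper":0.0},{"ax":0,"ay":0,"az":0,"dx":-0.026,"dy":0.022,"dz":0.9,"gripper":0.0},{"ax":0,"ay":0,"az":0,"dx":-0.026,"dy":0.022,"dz":1.2,"gripper":0.0},{"ax":0,"ay":0,"az":0,"dx":-0.026,"dy":0.022,"dz":1.35,"gripper":0.0},{"ax":0,"ay":0,"az":0,"dx":-0.026,"dy":0.022,"dz":1.35,"gripper":0.0}]' 110
python3 - <<'E'
from h import *
o=ctrl.get_obs();p=ctrl.camera('wrist');save('w9',p);c=cloud(p,o);m=p['range_z']>0
z=o['tool_pos'][2]+41;b=(400,620,-150,70)
print('flange',rect(c,m,z-17,z-9,b)); print('low',rect(c,m,48,62,(400,500,-150,70)))
plan(515.3,-37.8,43,99.3,o)
s=ctrl.camera('scene');im=s['color'][160:270,190:320];save('s9',{'color':cv2.resize(im,None,fx=5,fy=5,interpolation=cv2.INTER_CUBIC)})
E
```

```text
clock: 11.2
tool_pos: [513.7, -37.7, 52.7]
tool_rot: [-0.002, 0.647, 0.762, -0.001]
ft_force: [-0.3, -0.2, -0.1]
finger_gap: 11.4
flange (25066, array([512.9, -37.4]), array([ 96.2, 136.8]), 9.3, np.float64(80.1))
low (212, array([468.3, -45. ]), array([  0.5, 131.5]), 9.4, np.float64(50.9))
t 11.2 pos [513.7 -37.7  52.7] yaw 99.34 d [-0.007  0.032  0.194] a [-0.039 -0.004  0.006] F [-0.3 -0.2 -0.1] gap 11.4
```

View pics/w9.png

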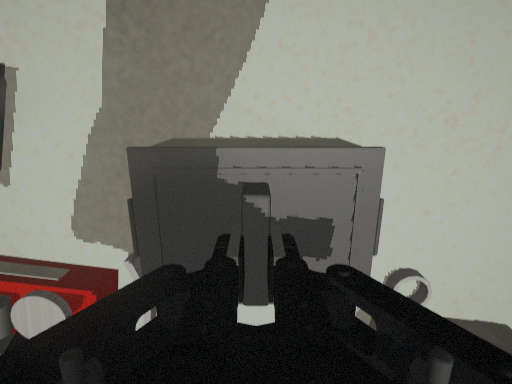

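View pics/s9.png

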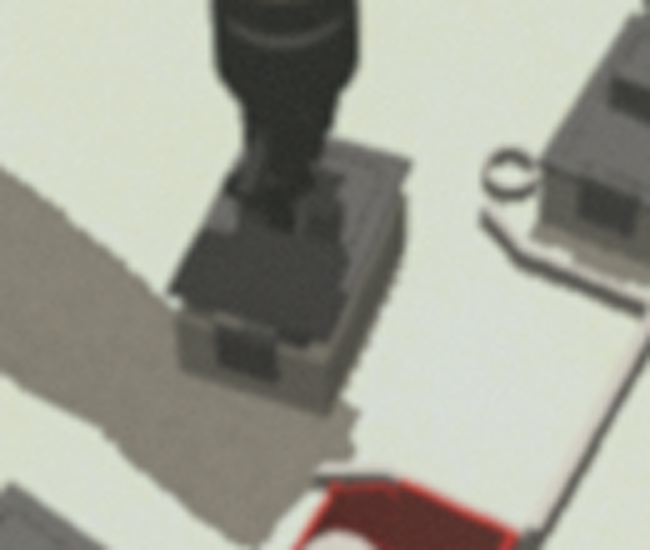

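Catches show equally on both sides, at px 131 and 379, so the lid is centred. I press down in stages.

```bash
python3 -m pendant '[{"ax":0,"ay":0,"az":0,"dx":0,"dy":0.015,"dz":0.15,"gripper":0.0},{"ax":0,"ay":0,"az":0,"dx":0,"dy":0.015,"dz":0.2,"gripper":0.0},{"ax":0,"ay":0,"az":0,"dx":0,"dy":0.015,"dz":0.25,"gripper":0.0},{"ax":0,"ay":0,"az":0,"dx":0,"dy":0.015,"dz":0.3,"gripper":0.0}]'
```

```text
clock: 11.8
tool_pos: [516.5, -38.0, 40.6]
tool_rot: [0.001, 0.647, 0.762, -0.0]
ft_force: [-1.2, -0.1, 7.8]
finger_gap: 11.2
```

```bash
python3 -m pendant '[{"ax":0,"ay":0,"az":0,"dx":0,"dy":0,"dz":0.05,"gripper":0.0},{"ax":0,"ay":0,"az":0,"dx":0,"dy":0,"dz":0.1,"gripper":0.0}]'
```

```text
clock: 12.05
tool_pos: [516.8, -38.3, 39.1]
tool_rot: [0.002, 0.647, 0.762, -0.0]
ft_force: [-8.3, 0.5, 22.4]
finger_gap: 11.8
```

Run:
```python
from h import *
o=ctrl.get_obs();p=ctrl.camera('wrist');save('w10',p);c=cloud(p,o);m=p['range_z']>0
z=o['tool_pos'][2]+41;b=(400,620,-150,70)
print('flange',rect(c,m,z-17,z-9,b)); print('low',rect(c,m,20,56,(400,480,-150,70)))
s=m&(c[...,2]>z-17)&(c[...,2]<z-9)&(c[...,1]>-110)&(c[...,1]<40)&(c[...,0]>400)&(c[...,0]<560)
A=np.c_[c[s][:,:2],np.ones(s.sum())];print('plane',np.linalg.lstsq(A,c[s][:,2],rcond=None)[0][:2])
t=ctrl.camera('top');ct=cloud(t);mt=t['range_z']>0
print('top',rect(ct,mt,50,75,(430,600,-130,70)))
plan(515.3,-37.8,43,99.3)
```

```text
flange (26654, array([516. , -37.7]), array([ 96.9, 153.5]), 9.4, np.float64(66.5))
low (1748, array([468.6, -44.7]), array([  1.1, 132.4]), 9.3, np.float64(45.3))
plane [0.00464683 0.00030639]
top (118, array([521.3,  30. ]), array([21.8, 71.4]), 78.5, np.float64(69.0))
t 12.15 pos [516.8 -38.3  39.2] yaw 99.35 d [ 0.014 -0.028 -0.076] a [0.018 0.025 0.008] F [-5.1  0.  14.7] gap 11.4
```

View pics/w10.png

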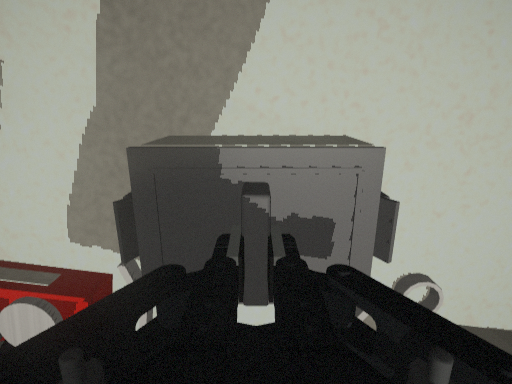

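The lid sits about 2 mm too far in +x, at the limit of the skirt clearance. I ease up, shift back and press again.

```bash
python3 -m pendant '[{"ax":0,"ay":0,"az":0,"dx":0,"dy":-0.02,"dz":-0.1,"gripper":0.0},{"ax":0,"ay":0,"az":0,"dx":0,"dy":-0.042,"dz":-0.1,"gripper":0.0},{"ax":0,"ay":0,"az":0,"dx":0,"dy":-0.042,"dz":-0.1,"gripper":0.0}]'
python3 - <<'E'
from h import *
o=ctrl.get_obs();p=ctrl.camera('wrist');c=cloud(p,o);m=p['range_z']>0
z=o['tool_pos'][2]+41
print('flange',rect(c,m,z-17,z-9,(400,620,-103,29))); print('low',rect(c,m,20,56,(400,480,-150,70)))
plan(515.3,-37.8,43,99.3)
E
```

```text
clock: 12.52
tool_pos: [514.8, -38.4, 44.0]
tool_rot: [0.002, 0.647, 0.762, 0.0]
ft_force: [0.8, 1.6, 2.2]
finger_gap: 11.6
flange (23884, array([513.6, -36.7]), array([ 96.5, 138.7]), 9.2, np.float64(71.2))
low (1235, array([468.3, -44.9]), array([  0.5, 132.3]), 9.4, np.float64(38.6))
t 12.575 pos [514.7 -38.4  43.9] yaw 99.36 d [0.01  0.014 0.017] a [0.018 0.021 0.009] F [0.8 1.1 1.4] gap 11.0
```

```bash
python3 -m pendant '[{"ax":0,"ay":0,"az":0,"dx":0,"dy":0,"dz":0.1,"gripper":0.0},{"ax":0,"ay":0,"az":0,"dx":0,"dy":0,"dz":0.17,"gripper":0.0},{"ax":0,"ay":0,"az":0,"dx":0,"dy":0,"dz":0.2,"gripper":0.0}]'
python3 - <<'E'
from h import *
plan(515.3,-37.8,32,99.3)
E
```

```text
clock: 12.95
tool_pos: [515.1, -38.4, 33.8]
tool_rot: [0.002, 0.647, 0.762, 0.0]
ft_force: [1.3, 0.9, 4.1]
finger_gap: 11.4
t 12.95 pos [515.1 -38.4  33.8] yaw 99.36 d [0.012 0.006 0.036] a [0.024 0.022 0.009] F [1.3 0.9 4.1] gap 11.4
```

```bash
python3 -m pendant '[{"ax":0,"ay":0,"az":0,"dx":0,"dy":0,"dz":0.04,"gripper":0.0},{"ax":0,"ay":0,"az":0,"dx":0,"dy":0,"dz":0.06,"gripper":0.0}]'
python3 - <<'E'
from h import *
o=ctrl.get_obs();p=ctrl.camera('wrist');save('w11',p);c=cloud(p,o);m=p['range_z']>0
z=o['tool_pos'][2]+41
print('flange',rect(c,m,z-17,z-9,(400,620,-103,29))); print('low',rect(c,m,20,50,(400,480,-150,70)))
for b in ((440,580,-130,-100),(440,580,25,60)): print('catch',rect(c,m,66,90,b))
plan(515.3,-37.8,32,99.3)
E
```

```text
clock: 13.2
tool_pos: [515.2, -38.4, 31.8]
tool_rot: [0.002, 0.647, 0.762, 0.0]
ft_force: [-1.2, 2.6, 11.2]
finger_gap: 11.2
flange (24243, array([514.1, -36.7]), array([ 96.8, 138.9]), 9.3, np.float64(59.2))
low (990, array([468.3, -45. ]), array([  0.5, 132. ]), 9.3, np.float64(30.9))
catch (1138, array([ 525.1, -107.4]), array([36.6,  8.6]), 10.7, np.float64(70.5))
catch (1136, array([502.1,  32.1]), array([36.5,  9. ]), 8.8, np.float64(70.5))
t 13.25 pos [515.2 -38.4  31.8] yaw 99.36 d [ 0.011  0.005 -0.005] a [0.027 0.022 0.01 ] F [-0.9  1.6  7.9] gap 11.2
```

View pics/w11.png

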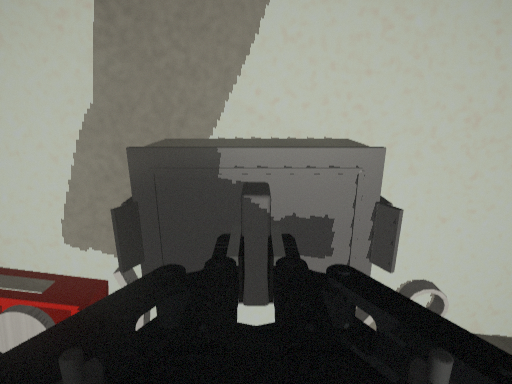

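```bash
python3 -m pendant '[{"ax":0,"ay":0,"az":0,"dx":0,"dy":0,"dz":0.04,"gripper":0.0},{"ax":0,"ay":0,"az":0,"dx":0,"dy":0,"dz":0.06,"gripper":0.0}]'
python3 -m pendant '[{"ax":0,"ay":0,"az":0,"dx":0,"dy":0,"dz":-0.02,"gripper":0.0},{"ax":0,"ay":0,"az":0,"dx":0,"dy":0,"dz":-0.03,"gripper":0.0}]'
python3 - <<'E'
from h import *
o=ctrl.get_obs();p=ctrl.camera('wrist');c=cloud(p,o);m=p['range_z']>0
z=o['tool_pos'][2]+41
print('flange',rect(c,m,z-17,z-9,(400,620,-103,29)))
for b in ((440,580,-130,-100),(440,580,25,60)): print('catch',rect(c,m,66,90,b))
t=ctrl.camera('top');ct=cloud(t);mt=t['range_z']>0
np.set_printoptions(linewidth=200)
for lo,hi in ((24,40),(10,40)): print(rect(ct,mt,lo,hi,(670,760,-125,80)))
s=mt&(ct[...,2]>24)&(ct[...,2]<40)&(ct[...,0]>680)&(ct[...,0]<730)&(ct[...,1]>-105)&(ct[...,1]<55)
P=ct[s];print(np.polyfit(P[:,1],P[:,0],1),np.percentile(P[:,0]-np.polyval(np.polyfit(P[:,1],P[:,0],1),P[:,1]),[1,5,50,95,99]))
# rails
s=mt&(ct[...,2]>10)&(ct[...,2]<26)&(ct[...,0]>620)&(ct[...,0]<695)
for lo,hi in((-140,-80),(30,80)):
  k=s&(ct[...,1]>lo)&(ct[...,1]<hi);P=ct[k];print(len(P),np.polyfit(P[:,0],P[:,1],1),P[:,:2].mean(0))
print([ (r['conf'],onz(t,r['pixel'],0)) for r in ctrl.landmark_of(t,'bay')])
plan(655,-28,32,92,o)
E
```

```text
clock: 13.5
tool_pos: [515.2, -38.4, 31.7]
tool_rot: [0.002, 0.647, 0.762, 0.0]
ft_force: [-6.2, 1.7, 19.3]
finger_gap: 11.5
clock: 13.75
tool_pos: [514.4, -38.5, 32.1]
tool_rot: [0.002, 0.647, 0.762, -0.0]
ft_force: [1.1, 0.5, -0.4]
finger_gap: 11.4
flange (24079, array([513.6, -36.7]), array([ 97. , 138.9]), 9.3, np.float64(59.4))
catch (1140, array([ 524.9, -107.5]), array([37. ,  8.4]), 9.9, np.float64(70.5))
catch (1124, array([502. ,  32.3]), array([36.7,  8.3]), 9.0, np.float64(70.6))
(98, array([706.7,   3.3]), array([ 10.3, 118.4]), 2.8, np.float64(31.3))
(154, array([706.9,   8. ]), array([ 37.3, 124.6]), 19.0, np.float64(28.6))
[-4.03503480e-02  7.06208259e+02] [-4.44508472 -3.71221448  0.06127289  4.29913751  5.32788534]Traceback (most recent call last):
  File "<stdin>", line 14, in <module>
    raise TypeError("expected non-empty vector for x")
TypeError: expected non-empty vector for x
```

Run:
```python
from h import *
plan(646,-28.5,32.1,92.1)
```

```text
t 13.85 pos [514.4 -38.5  32.2] yaw 99.35 d [-0.23   2.629  0.006] a [0.017 0.022 1.208] F [ 0.  -0.2  0.3] gap 11.1
```

```bash
python3 -m pendant '[{"ax":0,"ay":0,"az":0.1,"dx":-0.02,"dy":0.2,"dz":0,"gripper":0.0},{"ax":0,"ay":0,"az":0.3,"dx":-0.05,"dy":0.5,"dz":0,"gripper":0.0},{"ax":0,"ay":0,"az":0.45,"dx":-0.08,"dy":0.85,"dz":0,"gripper":0.0},{"ax":0,"ay":0,"az":0.6,"dx":-0.1,"dy":1.2,"dz":0,"gripper":0.0},{"ax":0,"ay":0,"az":0.75,"dx":-0.14,"dy":1.55,"dz":0,"gripper":0.0}]'
python3 - <<'E'
from h import *
plan(646,-28.5,32.1,92.1)
E
```

```text
clock: 14.48
tool_pos: [589.3, -32.8, 32.1]
tool_rot: [-0.001, 0.677, 0.736, -0.003]
ft_force: [-2.5, -0.2, -0.6]
finger_gap: 11.5
t 14.475 pos [589.3 -32.8  32.1] yaw 94.8 d [-0.009  1.138 -0.007] a [-0.05   0.022  0.451] F [-2.5 -0.2 -0.6] gap 11.5
```

```bash
python3 -m pendant '[{"ax":0,"ay":0,"az":0.15,"dx":0,"dy":0.35,"dz":0,"gripper":0.0},{"ax":0,"ay":0,"az":0.3,"dx":0,"dy":0.7,"dz":0,"gripper":0.0},{"ax":0,"ay":0,"az":0.45,"dx":-0.01,"dy":0.95,"dz":0,"gripper":0.0},{"ax":0,"ay":0,"az":0.45,"dx":-0.01,"dy":1.1,"dz":0,"gripper":0.0},{"ax":0,"ay":0,"az":0.45,"dx":-0.01,"dy":1.1,"dz":0,"gripper":0.0}]'
python3 - <<'E'
from h import *
s=ctrl.camera('scene');cs=cloud(s);im=s['color'][150:310,210:370];save('s12',{'color':cv2.resize(im,None,fx=3.7,fy=3.7,interpolation=cv2.INTER_CUBIC)})
t=ctrl.camera('top');ct=cloud(t);mt=t['range_z']>0
im=t['color'][90:220,140:400];save('t12',{'color':cv2.resize(im,None,fx=3,fy=3,interpolation=cv2.INTER_CUBIC)})
plan(656,-28.5,32.1,92.1)
E
```

```text
clock: 15.1
tool_pos: [643.0, -28.9, 31.9]
tool_rot: [-0.002, 0.694, 0.72, -0.004]
ft_force: [-5.1, -0.7, 5.5]
finger_gap: 11.1
t 15.2 pos [643.  -28.9  31.9] yaw 92.08 d [-0.001  0.26  -0.005] a [-0.076  0.026 -0.003] F [-5.  -0.9  5.3] gap 11.5
```

View pics/s12.png

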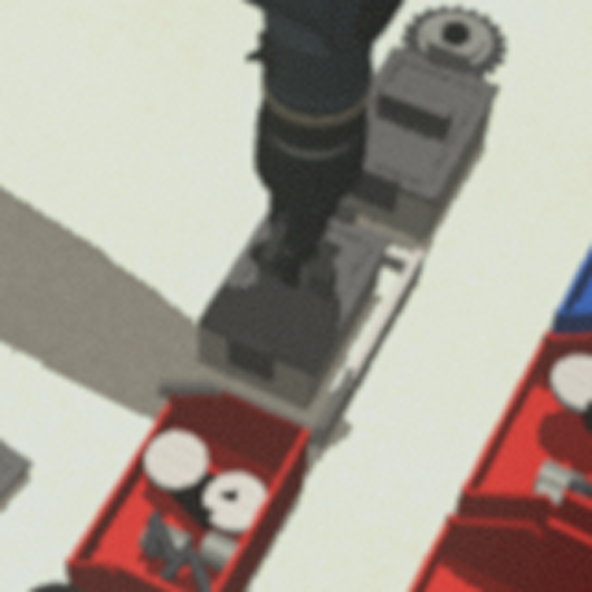

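View pics/t12.png

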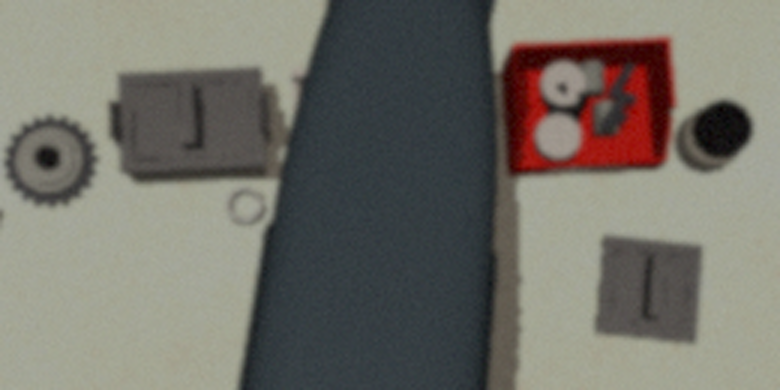

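```bash
python3 -m pendant '[{"ax":-0.05,"ay":0,"az":0,"dx":0,"dy":0.08,"dz":-0.01,"gripper":0.0},{"ax":-0.05,"ay":0,"az":0,"dx":0,"dy":0.16,"dz":-0.01,"gripper":0.0},{"ax":-0.05,"ay":0,"az":0,"dx":0,"dy":0.22,"dz":-0.01,"gripper":0.0},{"ax":-0.05,"ay":0,"az":0,"dx":0,"dy":0.24,"dz":-0.01,"gripper":0.0}]'
python3 - <<'E'
from h import *
plan(656,-28.5,32.1,92.1)
E
```

```text
clock: 15.7
tool_pos: [652.5, -28.5, 32.1]
tool_rot: [-0.002, 0.694, 0.72, -0.004]
ft_force: [-7.6, 0.3, 7.6]
finger_gap: 11.4
t 15.7 pos [652.5 -28.5  32.1] yaw 92.07 d [-0.002  0.069 -0.001] a [-0.08   0.026 -0.005] F [-7.6  0.3  7.6] gap 11.4
```

```bash
python3 -m pendant '[{"ax":0,"ay":0,"az":0,"dx":0,"dy":0.05,"dz":-0.01,"gripper":0.0},{"ax":0,"ay":0,"az":0,"dx":0,"dy":0.1,"dz":-0.01,"gripper":0.0},{"ax":0,"ay":0,"az":0,"dx":0,"dy":0.1,"dz":-0.01,"gripper":0.0}]'
```

```text
clock: 16.08
tool_pos: [656.2, -28.4, 32.1]
tool_rot: [-0.003, 0.694, 0.72, -0.005]
ft_force: [-5.1, 0.0, 4.2]
finger_gap: 11.1
```

```bash
python3 -m pendant '[{"ax":0,"ay":0,"az":0,"dx":0,"dy":0.05,"dz":-0.01,"gripper":0.0},{"ax":0,"ay":0,"az":0,"dx":0,"dy":0.05,"dz":-0.01,"gripper":0.0}]'
```

```text
clock: 16.32
tool_pos: [657.5, -28.3, 32.3]
tool_rot: [-0.004, 0.694, 0.72, -0.006]
ft_force: [-5.1, -0.1, 3.5]
finger_gap: 11.4
```

```bash
python3 -m pendant '[{"ax":0,"ay":0,"az":0,"dx":0,"dy":0.06,"dz":-0.01,"gripper":0.0},{"ax":0,"ay":0,"az":0,"dx":0,"dy":0.08,"dz":-0.01,"gripper":0.0},{"ax":0,"ay":0,"az":0,"dx":0,"dy":0.08,"dz":-0.01,"gripper":0.0}]'
python3 - <<'E'
from h import *
o=ctrl.get_obs();p=ctrl.camera('wrist');save('w13',p);c=cloud(p,o);m=p['range_z']>0
z=o['tool_pos'][2]+41
print('flange',rect(c,m,z-17,z-9,(540,740,-98,37)))
s=ctrl.camera('scene');im=s['color'][180:290,230:370];save('s13',{'color':cv2.resize(im,None,fx=5,fy=5,interpolation=cv2.INTER_CUBIC)})
plan(656,-28.5,32.1,92.1)
E
```

```text
clock: 16.7
tool_pos: [659.8, -28.1, 32.4]
tool_rot: [-0.005, 0.695, 0.719, -0.007]
ft_force: [-6.0, 0.2, 4.4]
finger_gap: 11.5
flange (24496, array([659.6, -29.3]), array([ 96.7, 135.9]), 1.9, np.float64(59.9))
t 16.8 pos [659.8 -28.1  32.4] yaw 92.02 d [-0.006 -0.076  0.006] a [-0.171  0.023 -0.014] F [-6.2  0.1  5.3] gap 11.3
```

View pics/s13.png

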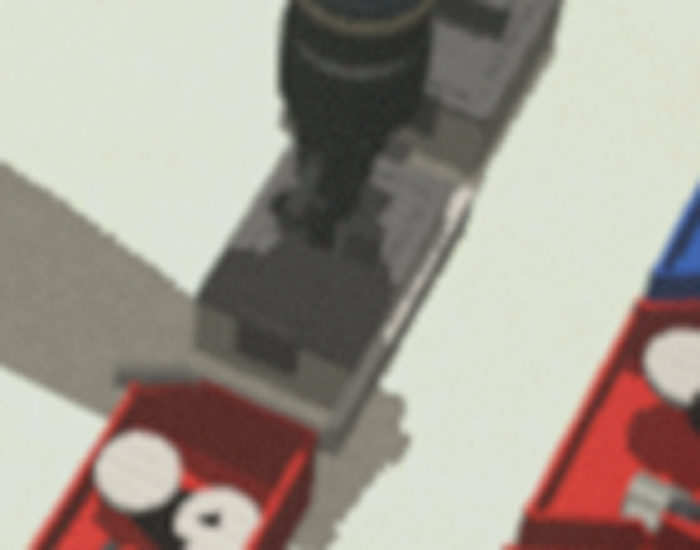

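View pics/w13.png

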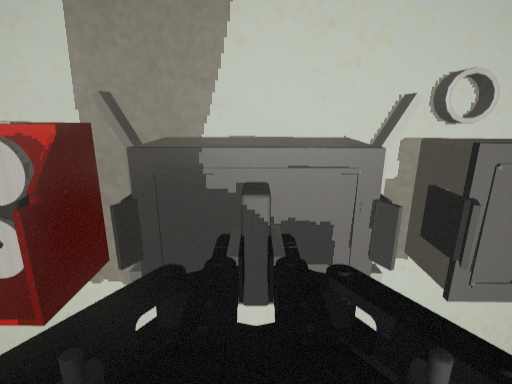

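Run:
```python
from h import *
o=ctrl.get_obs();p=ctrl.camera('wrist');c=cloud(p,o);m=p['range_z']>0
for b in ((550,625,-150,-75),(550,625,20,100)):
  s=m&(c[...,2]>9)&(c[...,2]<22)&(c[...,0]>b[0])&(c[...,0]<b[1])&(c[...,1]>b[2])&(c[...,1]<b[3]);P=c[s];k=np.argsort(P[:,0])[:15];print(len(P),P[k].mean(0).round(1),P[:,0].min().round(1))
# tub -x face by height
for lo in range(2,56,9):
  s=m&(c[...,2]>lo)&(c[...,2]<lo+9)&(c[...,0]>590)&(c[...,0]<640)&(c[...,1]>-70)&(c[...,1]<10);P=c[s];
  if len(P)>20: print(lo,len(P),np.median(P[:,0]-0*P[:,1]).round(2),np.median(P[:,1]).round(1))
s=m&(c[...,2]>55)&(c[...,2]<63)&(c[...,0]>590)&(c[...,0]<700)&(c[...,1]>-80)&(c[...,1]<20);A=np.c_[c[s][:,:2],np.ones(s.sum())];print('plane',np.linalg.lstsq(A,c[s][:,2],rcond=None)[0][:2])
```

```text
1235 [ 583.9 -132.6   12.6] 583.3
1549 [566.4  98.9  12. ] 565.2
2 113 610.89 -29.7
11 128 610.9 -28.6
20 236 611.1 -30.9
29 184 611.08 -26.7
38 226 611.3 -31.8
47 291 611.35 -30.0
plane [-0.01326056 -0.00124123]
```

Geometry agrees with contact: the tub's near face is at x 610.9, which puts its centre at 656.9, and the bay origin is at about 655 with the stop 1 mm further. I release and retreat straight up.

```bash
python3 -m pendant '[{"ax":-0.17,"ay":0,"az":0,"dx":0,"dy":0,"dz":0,"gripper":0.0},{"ax":-0.17,"ay":0,"az":0,"dx":0,"dy":0,"dz":0,"gripper":0.0},{"ax":-0.17,"ay":0,"az":0,"dx":0,"dy":0,"dz":0,"gripper":0.4},{"ax":-0.17,"ay":0,"az":0,"dx":0,"dy":0,"dz":0,"gripper":0.6},{"ax":-0.17,"ay":0,"az":0,"dx":0,"dy":0,"dz":0,"gripper":0.6},{"ax":-0.17,"ay":0,"az":0,"dx":0,"dy":0,"dz":0,"gripper":0.6},{"ax":-0.17,"ay":0,"az":0,"dx":0,"dy":0,"dz":-0.4,"gripper":0.6},{"ax":-0.17,"ay":0,"az":0,"dx":0,"dy":0,"dz":-1.2,"gripper":0.6},{"ax":-0.17,"ay":0,"az":0,"dx":0,"dy":0,"dz":-2,"gripper":0.6},{"ax":-0.17,"ay":0,"az":0,"dx":0,"dy":0,"dz":-2,"gripper":0.6}]'
python3 - <<'E'
from h import *
o=ctrl.get_obs();p=ctrl.camera('wrist');save('w14',p);c=cloud(p,o);m=p['range_z']>0
print('flange',rect(c,m,55,62,(540,740,-98,37)),'bar',rect(c,m,80,95,(600,710,-60,10)))
for b in ((590,720,-120,-90),(590,720,30,70)): print('catch',rect(c,m,65,80,b))
s=m&(c[...,2]>55)&(c[...,2]<63)&(c[...,0]>590)&(c[...,0]<720)&(c[...,1]>-80)&(c[...,1]<20);A=np.c_[c[s][:,:2],np.ones(s.sum())];print('plane',np.linalg.lstsq(A,c[s][:,2],rcond=None)[0][:2])
s=m&(c[...,2]>24)&(c[...,2]<38)&(c[...,0]>695)&(c[...,0]<730)&(c[...,1]>-105)&(c[...,1]<55);P=c[s]
print('stop',len(P)); 
if len(P)>20: print(rect(c,m,24,38,(695,730,-125,75)))
plan(656,-28.5,132,92.1)
E
```

```text
clock: 18.1
tool_pos: [664.9, -28.2, 138.0]
tool_rot: [0.005, 0.695, 0.719, 0.002]
ft_force: [-0.2, -0.0, 0.3]
finger_gap: 51.4
flange (13437, array([659.4, -29.1]), array([ 96.5, 135.3]), 2.0, np.float64(59.2)) bar (1153, array([658.5, -27.8]), array([59.7, 13.6]), 2.5, np.float64(85.0))
catch (422, array([659.4, -97.7]), array([36.1,  8.7]), 1.3, np.float64(70.5))
catch (413, array([654.4,  43.2]), array([36.3,  7.8]), 1.7, np.float64(70.4))
plane [-0.00106142 -0.00057053]
stop 65
(230, array([707. , -26.2]), array([  8.8, 179.7]), 1.8, np.float64(29.0))
t 18.15 pos [663.5 -28.  135.2] yaw 92.02 d [-0.004 -0.15   0.063] a [ 0.051  0.033 -0.013] F [ 0.1 -0.3  0.9] gap 51.2
```

View pics/w14.png

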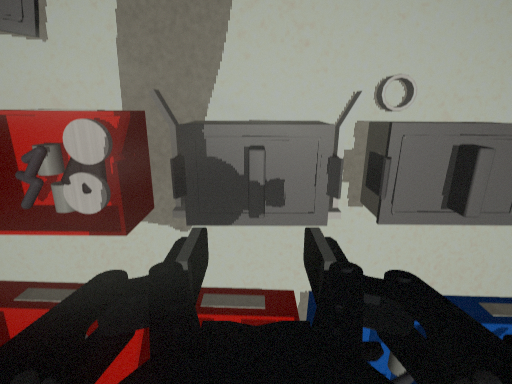

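The tub is in the bay at (257,175) with the catches over the lid at both ends, and the stop ends are at rows 210–220. I back the arm off for an unobstructed final check.

```bash
python3 -m pendant '[{"ax":0,"ay":0,"az":0,"dx":0,"dy":0,"dz":-1,"gripper":0.6},{"ax":0,"ay":0,"az":0,"dx":0,"dy":-1,"dz":-1.5,"gripper":0.6},{"ax":0,"ay":0,"az":0,"dx":0,"dy":-2,"dz":-1.5,"gripper":0.6},{"ax":0,"ay":0,"az":0,"dx":0,"dy":-3,"dz":-1.5,"gripper":0.6},{"ax":0,"ay":0,"az":0,"dx":0,"dy":-4,"dz":-1.5,"gripper":0.6},{"ax":0,"ay":0,"az":0,"dx":0,"dy":-5,"dz":-1.5,"gripper":0.6},{"ax":0,"ay":0,"az":0,"dx":0,"dy":-6,"dz":-1.5,"gripper":0.6},{"ax":0,"ay":0,"az":0,"dx":0,"dy":-6,"dz":-1.5,"gripper":0.6},{"ax":0,"ay":0,"az":0,"dx":0,"dy":-6,"dz":-1.5,"gripper":0.6}]'
python3 - <<'E'
from h import *
t=ctrl.camera('top');c=cloud(t);m=t['range_z']>0
save('t15',{'color':cv2.resize(t['color'][90:220,140:400],None,fx=3,fy=3,interpolation=cv2.INTER_CUBIC)})
print('stop',rect(c,m,24,40,(703,760,-125,80)))
print('lid',rect(c,m,50,95,(590,715,-98,42)),'bar',rect(c,m,80,95,(600,710,-60,10)))
print('lid+catch',rect(c,m,50,95,(590,715,-110,60)))
for b in ((590,720,-120,-92),(590,720,36,70)): print('catch',rect(c,m,65,80,b))
s=ctrl.camera('scene');im=s['color'][180:290,230:370];save('s15',{'color':cv2.resize(im,None,fx=5,fy=5,interpolation=cv2.INTER_CUBIC)})
plan(656,-28.5,132,92.1)
E
```

```text
clock: 19.27
tool_pos: [363.4, -38.4, 207.7]
tool_rot: [0.003, 0.695, 0.719, 0.001]
ft_force: [0.4, 0.5, -0.3]
finger_gap: 51.1
stop (34, array([706.5, -25.9]), array([  7.5, 176.9]), 1.5, np.float64(32.2))
lid (1641, array([659.1, -27.3]), array([ 97.3, 139.8]), 1.7, np.float64(61.7)) bar (112, array([658.3, -26.6]), array([14. , 59.9]), 88.9, np.float64(87.1))
lid+catch (1684, array([659.1, -27.1]), array([ 97.3, 148.5]), 1.7, np.float64(61.8))
catch (47, array([658.8, -97.4]), array([35.8,  7.9]), 0.0, np.float64(71.0))
catch (40, array([654.3,  43.1]), array([ 8.3, 35. ]), 89.2, np.float64(71.9))
t 19.375 pos [363.9 -38.4 207.9] yaw 92.03 d [-5.000e-03  5.839e+00  1.545e+00] a [ 0.043  0.029 -0.011] F [-0.1 -0.2 -0.1] gap 51.3
```

View pics/t15.png

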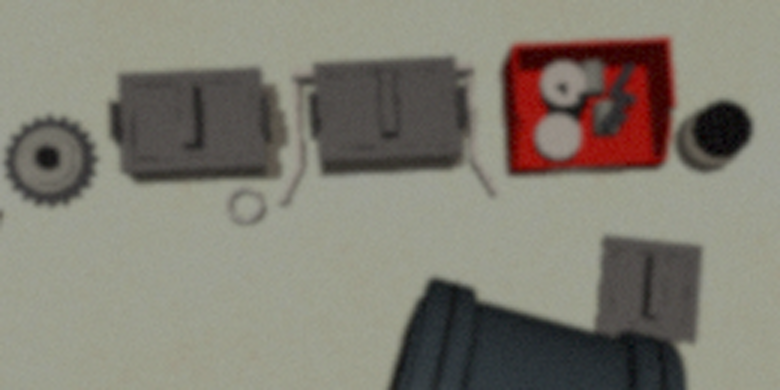

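View pics/s15.png

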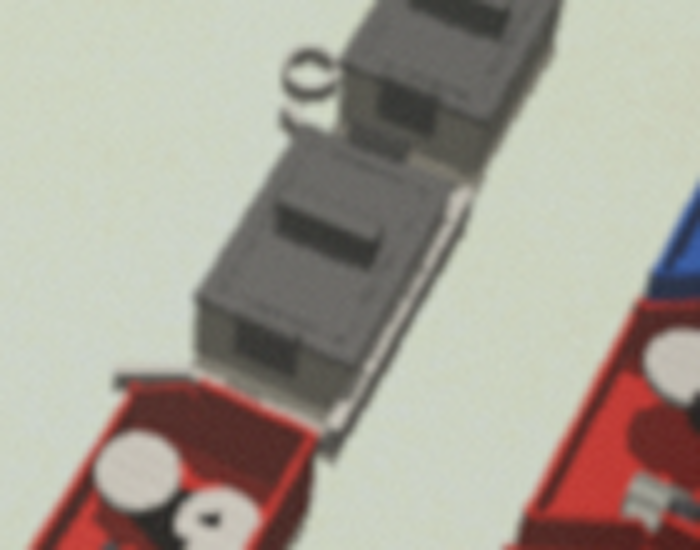

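The tub stands square in the bay against the stop with the lid latched, and the bystanders are where they were.

```bash
python3 -c "
from station import ctrl
print(ctrl.close_job())"
```

```text
the job is handed in; nothing more can be done
None
```

The job is handed in at about 19.5 s. The grey oblong lid is snapped onto the tub, and the closed tub was slid along the bench into the bay until it stood against the back stop. The station gave no verdict, so what follows rests on my own checks.

**Last checks**
- **Lid:** the bar top measured about 86 mm above the bench, so the lid is seated, and it is level to about 0.001 rad. Both catches are back at their resting spacing. The press met a hard stop at about 19 N.
- **Lid position:** its centre is about 1.5–2.5 mm forward of the tub's middle, inside the 5 mm limit.
- **Tub in the bay:** it is within about 2 mm of the bay origin in x and about 1 mm in y, and square to less than about 0.01 rad. The gripper was clear when I handed in.
- **Bystanders:** the ones I could see in the last pictures looked unmoved. I did not measure them, and the crank and pedal were out of view. The arm hid part of the small lid.

**What failed or disagreed**
- **Grip missed the first time:** the real fingertips ended about 36–41 mm short of the reported tool point, as both the wrist and scene cameras showed. I measured that and gripped lower.
- **Finger gap:** it read about 11.5 mm on the 14 mm bar.
- **First press off-centre:** it jammed slightly, about 2 mm forward, so I lifted, shifted back and pressed again.
- **Stop contact:** there was no sharp force step when the tub met the stop. I judged contact from the measured positions and from a slight forward lean, which went away when I let go.

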